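Gauge the gap under a sprung strip guide with the feeler blade that drags

ROBOT

A 6-joint arm with a two-finger parallel gripper is mounted at the origin on a cart in front of the work surface, level with it; the furniture and walls round the work are solid. World frame = base frame: x ahead of the robot, y to its left, z up, the work surface at z = 0. Lengths are in m, angles in rad, forces in N, time in s.
With the tool pointing down it reaches from about 0.25 to 0.725 m from the base axis. Payload 4 kg.
Tool frame: the origin (TCP) lies between the finger pads; the fingertips stand 8 mm ahead of it and the grasp point (between the pads) lies 11 mm behind it (bot.tip_reach is the distance from the TCP to the fingertips, in m); z points along the fingers, y is the line along which they close (so a half turn about z gives the same grasp; the last joint's range is limited). The gripper opens to 85 mm and grips with 20 to 120 N. Pads are 22 mm wide; open, the fingers measure 114 mm over their backs; the gripper's body (76 mm by 85 mm) begins 54 mm behind the grasp point. The pads swing forward as they close: fully open they stand 13 mm farther back than shut.
Start: joints at [-1.193, 0.241, 0.005, 1.335, 0, 1.571], TCP at [0.184, -0.465, 0.239] pointing down, gripper open.
Joint ranges: [-2.72, 2.72], [-1.05, 1.87], [-1.09, 1.28], [-1.99, 2.15], [-1.42, 1.44], [-3.14, 3.14]. Speed limits (rad/s): [2.79, 2.79, 3.14, 3.14, 3.14, 3.14].

INTERFACE

Orientations are given as a unit quaternion [x, y, z, w].
In Python, from workcell import bot gives the robot as it stands.
- The arm moves only by the tool move_arm, never from a script. Its argument "deltas" is a list of rows, each a list of 7 numbers: the opening, from 0 (shut) to 1 (fully open), then the shift along the tool's x, y, z in mm, then the turn, a rotation vector about the tool's x, y, z in degrees. In form: [[gripper, tx, ty, tz, ax, ay, az], ...]. A call has 1 to 10 rows; each row shifts and turns the commanded pose from where the row before left it, along the tool's axes as they then stand; what a row does not reach is not made up. A row lasts 1/12 s, in which the tool goes at most 41.7 mm and 7.16 degrees, less where a joint would pass 70% of its speed; a pose out of reach is approached as far as the arm can. A call is refused whole if a number of a shift passes 41.7 or a number of a turn 7.16, either way. A call with a gripper value outside its range is refused whole. The fingers move at their own pace and stop on an object; the grip force is fixed at half the most. Time passes only in rows, so rows that do not move let the fingers close. It gives the time, the measured TCP pose, the force, the opening and the grip force at its end, in the units of the state.
- bot.get_obs(): the state, without advancing time (a new reading comes with each control period).
- bot.camera(name): name is "scene" or "top"; returns the picture (420x560x3 uint8, blue, green, red); there is no depth.
- bot.calibration(name): a dict with "K" (3x3 intrinsics, pixels), "position" and "orientation" of the camera in the world. Camera axes: x right, y down, z forward; pixel columns grow to the right and rows downward; lengths in m; the calibration is good to about 2 mm. A picture is of the moment at which its call begins. calibration takes no time and is no camera call.
- bot.job_done(): hands the job in; it is judged then, once.
Trained networks look in the newest picture that a camera, given by its name, has taken for a name from the list of things; names that differ only in an ending like _2 or _b are one class to them, and where a whole thing is asked for, a point or a joint stands for the part that bears it (a point fixed in the world has none). Each returns a list of dicts, best first, with "conf" (0 to 1); they miss things now and then, are a little off and sometimes report something else, mostly with a low value. They report only what shows in the picture. A call takes as long as a camera call. They do not tell look-alikes from the thing itself.
- bot.outline_of(query, camera): "pixels" (420x560 bool, what is visible of it) and "rect" ([left, top, width, height] in pixels, round what is visible of it).
The state is a dict: "clock": time; "joint_pos": joint angles; "joint_vel": joint speeds; "tau": joint torques, N m; "eef_pos": TCP position; "tool_rot": TCP orientation; "ft_force": force on the tool from outside, world axes, zero at the start; "ft_torque": the same for the moment, N m; "grip_width": finger opening in m; "grasp_force": force on a finger pad.
Only numpy, scipy, OpenCV 4.12 (cv2) and the standard library are available. Lean on these libraries where they do the work, as an engineer would, in place of code of your own. Each camera call takes 0.05 s, during which the arm holds its last target. There are 200 camera calls.

TASK

Check the gap under the sprung shoe of the green guide bridge. Of the three feeler blades, take the one that will go in with a light drag (the thin one would lie loose, the thick one cannot enter), slide it flat along the bench into the gap from the bridge's front until its nose comes out behind the bridge, without forcing it, and leave it there gripped by the shoe. Leave the other two blades where they lie.

Things in the scene. Friction and masses are not known exactly. Their poses are not given: they have to be found in the camera images.
- bridge: Green bridge fixed on the bench, 40 (x) x 146 (y), 75 mm high. Origin: bench, under its centre; x points from front (entry, robot's side) to back. Tunnel 68 mm wide about y = 0. In it a sprung steel shoe, flat underside x = -15 to 15, 6 mm above the bench, front lip sloping up to 13 mm at x = -36. A blade lifts it (4 mm at most), pressed by 3 to 4 N: about 2 to 12 N of drag felt.
- feeler_yellow: Right blade: bright leaf 120 x 24 mm, 8 mm thick (nose tapers to 4 mm over the last 20), flat on the bench; yellow block grip on its rear: 30 (x) x 20 (y) mm, centre x = -42, top 46 mm above the bench. Origin: middle of the leaf's underside; x points from grip to nose (x = +60), z up. 0.1 to 0.17 kg. Nose is behind the bridge from origin at bridge x = -40; grip meets the lip at about -9.
- feeler_blue: Too thin: same blade with a blue grip, leaf 4 mm thick, same outline and axes. It would lie loose in the gap; leave it.
- feeler_red: Too thick: same blade with a red grip, leaf 12 mm thick, same outline and axes. It cannot enter the gap; leave it.
There are look-alikes about, which are no part of the job. Leave any orange or turquoise look-alike of the feeler_yellow alone.

How it is judged:
By the outcome, as a careful person would: the job done as asked, in the order asked, and still so for the second after the job is handed in, with the robot touching nothing.
It also fails if it takes over 38 s, if anything falls off the work surface, if the arm or the gripper's body presses on something with over 40 N, if the wrist force passes 120 N, or if a joint passes its speed limit or range.

## Working session

There is one attempt and no reset: what is moved stays moved. The work goes in short steps, Python scripts to look and compute and a tool call to move; the robot and the scene stay as the last step left them, time stands still between calls to the robot, and variables do not carry over. Pictures are saved under pics/ and viewed, at most 10 in all, crops included, and the job is handed in when it is done.

Besides the shell and the picture viewer there is one more tool, called after "Request:" by a JSON object that holds its "name" and its "arguments", one argument or row to a line. move_arm: Moves the arm, as the interface text tells. Its arguments: {"type":"object","properties":{"deltas":{"type":"array","items":{"type":"array","items":{"type":"number"}}}},"required":["deltas"]}

```bash
mkdir -p pics; ls; python3 - <<'E'
from workcell import bot
import cv2
for c in ("top","scene"):
    im=bot.camera(c); cv2.imwrite(f"pics/{c}0.png",im)
    k=bot.calibration(c); print(c,k)
    for q in ("feeler_yellow","feeler_blue","feeler_red","bridge"):
        for d in bot.outline_of(q,c): print(q,round(d["conf"],2),d["rect"],int(d["pixels"].sum()))
o=bot.get_obs();print(o)
E
```

```text
pics
top {'K': array([[445.8364815 ,   0.        , 279.9863967 ],
       [  0.        , 445.8364815 , 207.83179605],
       [  0.        ,   0.        ,   1.        ]]), 'position': array([ 0.28536633, -0.18419716,  1.49694066]), 'orientation': array([ 0.70750768, -0.70119068,  0.05757843, -0.06670262])}
feeler_yellow 0.8 [412.1, 220.6, 14.2, 35.1] 273
feeler_yellow 0.72 [278.6, 213.6, 8.4, 33.9] 258
feeler_blue 0.57 [246.6, 203.9, 3.9, 34.8] 273
feeler_red 0.78 [307.2, 210.0, 15.9, 33.0] 235
bridge 0.7 [173.3, 185.4, 44.4, 19.2] 691
scene {'K': array([[540.10944947,   0.        , 274.3786766 ],
       [  0.        , 540.10944947, 209.63258999],
       [  0.        ,   0.        ,   1.        ]]), 'position': array([-0.5410071 ,  0.70696738,  0.84856403]), 'orientation': array([-0.36463177,  0.78837271, -0.44707842,  0.21361887])}
feeler_yellow 0.82 [374.8, 168.5, 32.9, 22.0] 306
feeler_yellow 0.76 [131.0, 262.9, 51.4, 28.3] 537
feeler_yellow 0.72 [272.1, 214.8, 32.2, 21.6] 329
feeler_blue 0.8 [232.9, 225.7, 28.3, 18.9] 301
bridge 0.94 [151.1, 219.9, 53.0, 37.9] 1187
{'clock': 0.5, 'joint_pos': array([-1.19298544e+00,  2.40610092e-01,  4.94234562e-03,  1.33518256e+00,
       -3.87223056e-05,  1.57081286e+00]), 'joint_vel': array([-8.77939689e-05,  4.18434770e-04,  1.89619908e-03,  3.83581894e-04,
       -1.79158684e-03, -9.85247304e-05]), 'tau': array([ 2.58364389e-04, -3.71857309e+01,  2.52462745e+01,  2.73158563e-03,
       -5.51318146e-05,  5.45335382e-06]), 'eef_pos': array([ 0.18442482, -0.46472162,  0.23927937]), 'tool_rot': array([ 9.82211915e-01,  1.87775804e-01, -2.40846961e-05, -2.28712990e-05]), 'ft_force': array([-0.53261015,  0.74976666, -0.52753753]), 'ft_torque': array([ 0.01058831, -0.07219063,  0.01949953]), 'grasp_force': 0.0, 'grip_width': 0.08528041399767956}
```

View pics/top0.png

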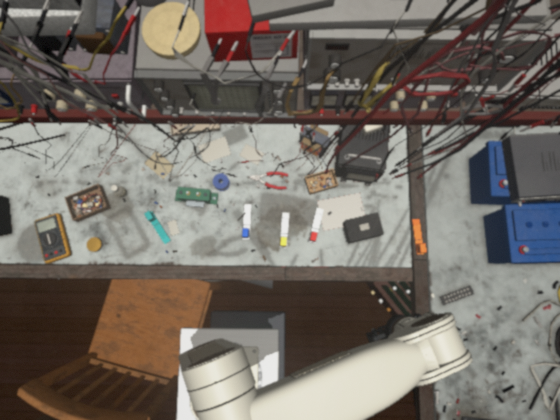

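View pics/scene0.png

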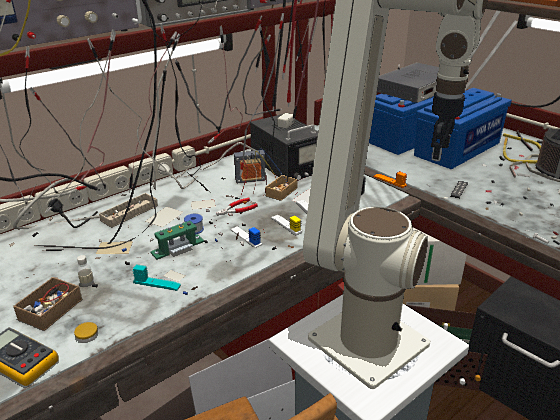

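```bash
cat > h.py <<'E'
import numpy as np, cv2
from scipy.spatial.transform import Rotation as R
from workcell import bot
def ray(c,uv,z):
    k=bot.calibration(c); d=np.linalg.inv(k["K"])@np.r_[uv,1.]
    d=R.from_quat(k["orientation"]).apply(d); p=k["position"]
    return p+d*(z-p[2])/d[2]
def proj(c,P):
    k=bot.calibration(c); q=R.from_quat(k["orientation"]).inv().apply(np.atleast_2d(P)-k["position"])@k["K"].T
    return q[:,:2]/q[:,2:]
def crop(im,x,y,w,h,s,name): cv2.imwrite(name,cv2.resize(im[y:y+h,x:x+w],None,fx=s,fy=s,interpolation=cv2.INTER_CUBIC))
E
python3 - <<'E'
from h import *
t=cv2.imread("pics/top0.png"); s=cv2.imread("pics/scene0.png")
a=cv2.resize(t[170:260,165:335],None,fx=4.6,fy=4.6,interpolation=cv2.INTER_NEAREST)
cv2.imwrite("pics/tc.png",a)
b=cv2.resize(s[195:275,135:315],None,fx=4.4,fy=4.4,interpolation=cv2.INTER_NEAREST)
cv2.imwrite("pics/sc.png",b)
for c,im,(x0,y0,x1,y1) in(("top",t,(270,205,296,252)),("scene",s,(265,205,310,245))):
    hsv=cv2.cvtColor(im,cv2.COLOR_BGR2HSV)
    m=(hsv[...,0]>22)&(hsv[...,0]<36)&(hsv[...,1]>130)
    w=np.zeros_like(m);w[y0:y1,x0:x1]=1
    v,u=np.nonzero(m&w);print(c,u.mean(),v.mean(),len(u),u.min(),u.max(),v.min(),v.max(),ray(c,(u.mean(),v.mean()),.035))
m=bot.outline_of
for n,x in(("yb",(284,247)),("yt",(284,213)),("br L",(175,192)),("br R",(217,198))): print(n,ray("top",x,0.0),ray("top",x,.075))
E
```

```text
top 282.57142857142856 241.5 28 281 284 238 245 [ 0.43295367 -0.17356777  0.035     ]
scene 294.69718309859155 223.16197183098592 142 290 300 215 231 [ 0.42290563 -0.16580801  0.035     ]
yb [ 0.41802134 -0.17827678  0.        ] [ 0.41137503 -0.1785734   0.075     ]
yt [ 0.53373304 -0.17729818  0.        ] [ 0.52128933 -0.17764384  0.075     ]
br L [0.60398818 0.19850077 0.        ] [0.58802453 0.17932676 0.075     ]
br R [0.58403523 0.05293456 0.        ] [0.56907126 0.04105374 0.075     ]
```

View pics/tc.png

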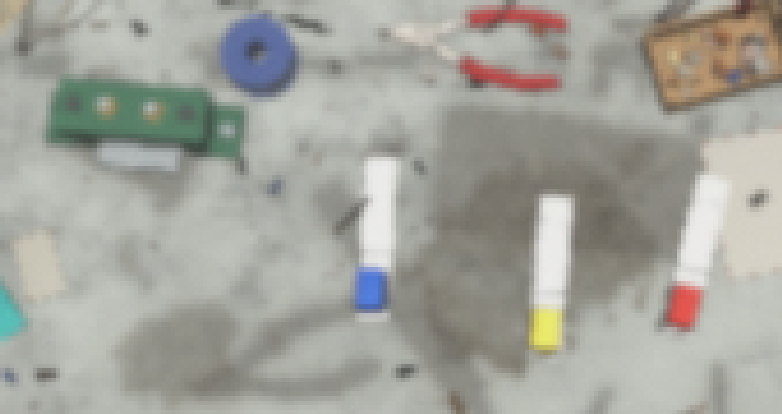

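View pics/sc.png

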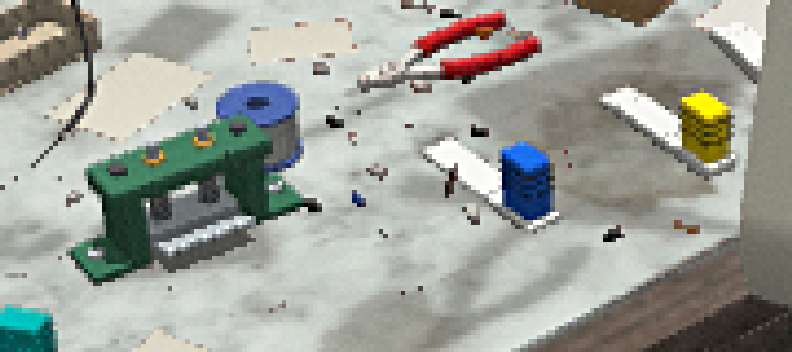

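```bash
cat > fit.py <<'E'
from h import *
from scipy.optimize import minimize
S=8
def box(x0,x1,y0,y1,z0,z1): return np.array([[x,y,z] for x in(x0,x1) for y in(y0,y1) for z in(z0,z1)],float)/1e3
def place(b,p): 
    c,s=np.cos(p[2]),np.sin(p[2]); return b@np.array([[c,s,0],[-s,c,0],[0,0,1]])+[p[0],p[1],0]
def render(c,boxes,p,w,off=(0,0)):
    x,y,x1,y1=w; m=np.zeros(((y1-y)*S,(x1-x)*S),np.uint8)
    for b in boxes:
        q=(proj(c,place(b,p))+off-[x,y]+.5)*S-.5
        cv2.fillConvexPoly(m,cv2.convexHull(np.round(q*16).astype(np.int32)),255,shift=4)
    return cv2.resize(m,(x1-x,y1-y),interpolation=cv2.INTER_AREA)/255.
def fit(p0,model,obs,scale):
    # obs: list of (cam, window, soft mask)
    def cost(v):
        v=np.array(v)*scale+p0
        return sum(((render(c,model(v,c),v,w)-m)**2).sum() for c,w,m in obs)
    best=None
    for k in range(3):
        x0=np.zeros(len(p0)) if best is None else best.x
        sx=np.vstack([x0]+[x0+e for e in np.eye(len(p0))])
        best=minimize(cost,x0,method="Nelder-Mead",options=dict(initial_simplex=sx,maxiter=900,xatol=.005,fatol=1e-4))
    return best.x*scale+p0,best.fun
E
cat > run1.py <<'E'
from fit import *
ims={c:cv2.imread(f"pics/{c}0.png") for c in("top","scene")}
def soft(c,w,f):
    x,y,x1,y1=w; return c,w,f(ims[c][y:y1,x:x1].astype(float))
yel=lambda a:np.clip((np.minimum(a[...,1],a[...,2])-a[...,0]-15)/120,0,1)
grn=lambda a:np.clip((a[...,1]-np.maximum(a[...,2],a[...,0])-8)/20,0,1)
W={"top":(272,205,296,252),"scene":(262,205,310,240)}
B={"top":(168,178,225,212),"scene":(145,215,210,262)}
grip=[box(-57,-27,-10,10,8,46)]
for cs in(("top",),("scene",),("top","scene")):
    p,f=fit(np.array([.475,-.175,-.05]),lambda v,c:grip,[soft(c,W[c],yel) for c in cs],np.array([.01,.01,.1])); print("grip",cs,p.round(4),round(f,2))
# full blade, top view: bright or yellow
def bl(a):
    g=np.clip((a.min(2)-185)/45,0,1); return np.maximum(g,yel(a))
leaf=[box(-60,60,-12,12,0,8)]+grip
for cs in(("top",),("scene",),("top","scene")):
    p,f=fit(np.array([.475,-.175,-.05]),lambda v,c:leaf,[soft(c,W[c],bl) for c in cs],np.array([.01,.01,.1])); print("blade",cs,p.round(4),round(f,2))
def br(v,c):
    h=v[3]; return [box(-20,20,-h,h,v[5],75),box(-20,20,-h,-34,0,75),box(-20,20,34,h,0,75),box(-v[4],v[4],-73,73,0,v[6])]if c=="x" else [box(-20,20,-h,h,v[5],75),box(-20,20,-h,-34,0,75),box(-20,20,34,h,0,75),box(-v[4],v[4],-73,-34,0,v[6]),box(-v[4],v[4],34,73,0,v[6])]
for cs in(("top",),("scene",),("top","scene")):
    p,f=fit(np.array([.575,.12,-.13,54,18,58,8]),br,[soft(c,B[c],grn) for c in cs],np.array([.01,.01,.1,4,4,4,3])); print("bridge",cs,p.round(4),round(f,2))
print(bot.tip_reach)
E
python3 run1.py
```

```text
grip ('top',) [ 0.477  -0.1758 -0.017 ] 7.37
grip ('scene',) [ 0.4711 -0.1919 -0.412 ] 29.71
grip ('top', 'scene') [ 0.4771 -0.1756 -0.0183] 52.79
blade ('top',) [ 0.4787 -0.178  -0.08  ] 48.71
blade ('scene',) [ 0.4733 -0.1801 -0.1238] 145.45Traceback (most recent call last):
  File "run1.py", line 17, in <module>
    p,f=fit(np.array([.475,-.175,-.05]),lambda v,c:leaf,[soft(c,W[c],bl) for c in cs],np.array([.01,.01,.1])); print("blade",cs,p.round(4),round(f,2))
        ~~~^^^^^^^^^^^^^^^^^^^^^^^^^^^^^^^^^^^^^^^^^^^^^^^^^^^^^^^^^^^^^^^^^^^^^^^^^^^^^^^^^^^^^^^^^^^^^^^^^^
  File "fit.py", line 22, in fit
    best=minimize(cost,x0,method="Nelder-Mead",options=dict(initial_simplex=sx,maxiter=900,xatol=.005,fatol=1e-4))
    res = _minimize_neldermead(fun, x0, args, callback, bounds=bounds,
                               **options)
    fxc = func(xc)
    fx = function(np.copy(x), *(wrapper_args + args))
  File "fit.py", line 17, in cost
    return sum(((render(c,model(v,c),v,w)-m)**2).sum() for c,w,m in obs)
  File "fit.py", line 17, in <genexpr>
    return sum(((render(c,model(v,c),v,w)-m)**2).sum() for c,w,m in obs)
                 ~~~~~~^^^^^^^^^^^^^^^^^^
  File "fit.py", line 10, in render
    q=(proj(c,place(b,p))+off-[x,y]+.5)*S-.5
       ~~~~^^^^^^^^^^^^^^
  File "h.py", line 9, in proj
    k=bot.calibration(c); q=R.from_quat(k["orientation"]).inv().apply(np.atleast_2d(P)-k["position"])@k["K"].T
ValueError: time passes only in moves, steps and waits
```

```bash
python3 - <<'E'
s=open('h.py').read()
s=s.replace("def ray","import os,pickle\nif not os.path.exists('cal.pkl'): pickle.dump({c:bot.calibration(c) for c in('top','scene')},open('cal.pkl','wb'))\nCAL=pickle.load(open('cal.pkl','rb'))\ndef ray").replace("k=bot.calibration(c)","k=CAL[c]")
open('h.py','w').write(s)
r=open('run1.py').read().replace("/120,0,1)","/120,0,1)",1).replace("(a.min(2)-185)/45","(a.min(2)-TH[0])/TH[1]").replace("W={","TH=(205,25)\nW={",1)
r=r.replace("# full","for c in W:\n    x,y,x1,y1=W[c]; a=ims[c][y:y1,x:x1].min(2); print(c,np.percentile(a,[50,75,90,97]))\n# full")
open('run1.py','w').write(r)
E
time python3 run1.py
```

```text
grip ('top',) [ 0.477  -0.1758 -0.017 ] 7.37
grip ('scene',) [ 0.4711 -0.1919 -0.412 ] 29.71
grip ('top', 'scene') [ 0.4771 -0.1756 -0.0183] 52.79
top [126. 171. 219. 232.]
scene [130. 143. 200. 252.]
blade ('top',) [ 0.4789 -0.1779 -0.0787] 67.68
blade ('scene',) [ 0.4748 -0.1806 -0.1209] 140.79
blade ('top', 'scene') [ 0.4762 -0.1786 -0.1101] 213.08
bridge ('top',) [ 5.85200e-01  1.35200e-01  4.80000e-03  3.40276e+01 -6.77100e-01
  7.57140e+01  1.48190e+00] 124.06
bridge ('scene',) [ 5.65000e-01  1.32200e-01 -2.19700e-01  3.40088e+01  2.30000e-03
  7.16682e+01  1.96616e+01] 322.36
bridge ('top', 'scene') [ 0.5826  0.125  -0.2282 34.003  -0.2868 58.9649  9.9617] 531.7
0.008
real	0m4.030s
user	0m4.606s
sys	0m0.057s
```

```bash
cat > run2.py <<'E'
from run1 import *
print('----')
def grn(a):
    h=cv2.cvtColor(a.astype(np.uint8),cv2.COLOR_BGR2HSV); m=((h[...,0]>55)&(h[...,0]<88)&(h[...,1]>85)).astype(np.uint8)
    n,l,st,_=cv2.connectedComponentsWithStats(m); m=(l==1+st[1:,4].argmax()).astype(np.uint8)
    return cv2.morphologyEx(m,cv2.MORPH_CLOSE,np.ones((3,3),np.uint8)).astype(float)
def br(v,c):
    h=max(v[3],36); d=v[4]
    return [box(-20,20,-h,h,v[5],75),box(-20,20,-h,-34,0,75),box(-20,20,34,h,0,75),box(-d,d,-73,-34,0,v[6]),box(-d,d,34,73,0,v[6])]
vis=[]
for cs in(("top",),("scene",),("top","scene")):
    for y0 in(-.2,-.05):
        p,f=fit(np.array([.575,.12,y0,54,18,58,8]),br,[soft(c,B[c],grn) for c in cs],np.array([.01,.01,.1,4,3,4,3])); print("bridge",cs,p.round(4),round(f,2))
def show(c,w,m,r,s):
    x,y,x1,y1=w; a=cv2.resize(ims[c][y:y1,x:x1],None,fx=s,fy=s,interpolation=cv2.INTER_NEAREST)
    for k,col in((m,(0,0,255)),(r,(255,0,255))):
        q=cv2.resize((k>.5).astype(np.uint8),None,fx=s,fy=s,interpolation=cv2.INTER_NEAREST)
        cv2.drawContours(a,cv2.findContours(q,cv2.RETR_LIST,cv2.CHAIN_APPROX_NONE)[0],-1,col,1)
    return cv2.copyMakeBorder(a,0,0,0,390-a.shape[1] if a.shape[1]<390 else 0,cv2.BORDER_CONSTANT)[:, :390]
pb=np.array([.477,-.1785,-.09])
r1=[show(c,B[c],grn(ims[c][B[c][1]:B[c][3],B[c][0]:B[c][2]].astype(float)),render(c,br(p,c),p,B[c]),6) for c in B]
r2=[show(c,W[c],bl(ims[c][W[c][1]:W[c][3],W[c][0]:W[c][2]].astype(float)),render(c,leaf,pb,W[c]),6) for c in W]
H=lambda l:np.hstack([np.vstack([a,np.zeros((290-a.shape[0],390,3),np.uint8)]) if a.shape[0]<290 else a[:290] for a in l])
cv2.imwrite("pics/fit.png",np.vstack([H(r1),H(r2)]))
E
python3 run2.py | sed -n '/----/,$p'
```

```text
----Traceback (most recent call last):
  File "run2.py", line 13, in <module>
    p,f=fit(np.array([.575,.12,y0,54,18,58,8]),br,[soft(c,B[c],grn) for c in cs],np.array([.01,.01,.1,4,3,4,3])); print("bridge",cs,p.round(4),round(f,2))
                                                   ~~~~^^^^^^^^^^^^
  File "run1.py", line 4, in soft
    x,y,x1,y1=w; return c,w,f(ims[c][y:y1,x:x1].astype(float))
                            ~^^^^^^^^^^^^^^^^^^^^^^^^^^^^^^^^^
  File "run2.py", line 5, in grn
    n,l,st,_=cv2.connectedComponentsWithStats(m); m=(l==1+st[1:,4].argmax()).astype(np.uint8)
                                                          ~~~~~~~~~~~~~~~^^
ValueError: attempt to get argmax of an empty sequence
```

```bash
python3 - <<'E'
import cv2
for c,pts in(("top",[(193,196),(180,196),(185,188),(205,196),(217,199)]),("scene",[(170,232),(163,250),(195,235),(155,254),(185,228)])):
    im=cv2.imread(f"pics/{c}0.png");h=cv2.cvtColor(im,cv2.COLOR_BGR2HSV)
    for u,v in pts: print(c,u,v,im[v,u],h[v,u])
E
sed -i 's/h\[...,0\]<88)&(h\[...,1\]>85)/h[...,0]<88)\&(h[...,1]>60)/' run2.py
```

```text
top 193 196 [105 127  89] [ 73  76 127]
top 180 196 [103 126  87] [ 72  79 126]
top 185 188 [105 127  92] [ 71  70 127]
top 205 196 [ 98 115  87] [ 72  62 115]
top 217 199 [118 131 114] [ 67  33 131]
scene 170 232 [ 64 110 109] [ 31 107 110]
scene 163 250 [41 50 28] [ 78 112  50]
scene 195 235 [65 92 44] [ 73 133  92]
scene 155 254 [ 88 122  61] [ 73 127 122]
scene 185 228 [102 133  73] [ 75 115 133]
```

```bash
sed -i 's/h\[...,1\]>60)/h[...,1]>45)/' run2.py; python3 run2.py | sed -n '/----/,$p'
```

```text
----
bridge ('top',) [ 5.84400e-01  1.25200e-01 -5.04000e-02  4.70177e+01  1.54029e+01
  7.18269e+01  2.39500e-01] 124.81
bridge ('top',) [ 5.84200e-01  1.25200e-01 -4.79000e-02  4.75173e+01  1.54101e+01
  7.25016e+01  1.04000e-02] 124.69
bridge ('scene',) [ 5.64200e-01  1.33500e-01 -1.67500e-01  4.82182e+01 -6.00000e-03
  6.19441e+01  2.96329e+01] 223.05
bridge ('scene',) [ 0.564   0.1337 -0.1592 48.207   0.0725 62.678  29.7806] 223.14
bridge ('top', 'scene') [ 0.5854  0.1247 -0.0889 46.5753 17.1414 47.7827  5.9316] 442.58
bridge ('top', 'scene') [ 0.5848  0.1253 -0.0797 46.105  16.7739 47.8776  6.5902] 444.06
```

View pics/fit.png

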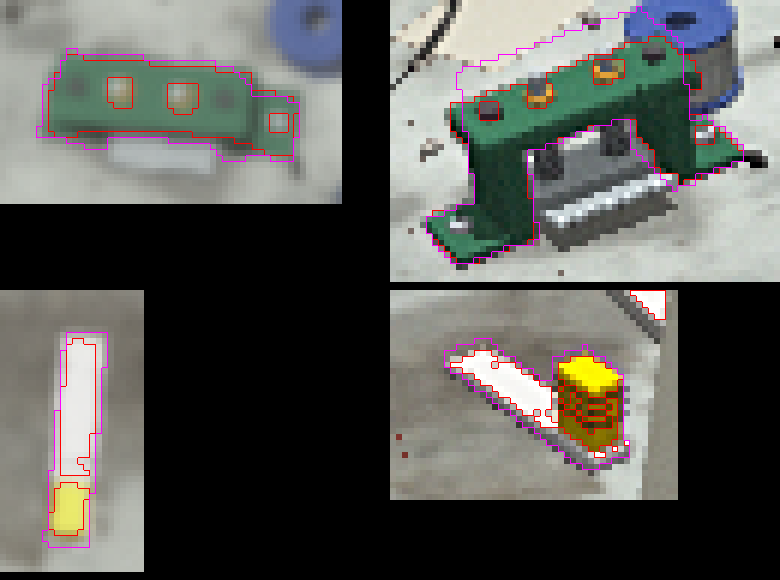

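```bash
python3 - <<'E'
r=open('run2.py').read()
r=r.replace("h=max(v[3],36); d=v[4]","h=max(v[3],36); d=v[4]; e=v[7]; T=v[8]").replace("(-20,20,","(-e,e,").replace(",75)",",T)").replace("54,18,58,8]","54,18,45,8,18,60]").replace("4,3,4,3]","4,3,4,3,3,4]").replace("fit.png","fit2.png")
open('run2.py','w').write(r)
E
python3 run2.py | sed -n '/----/,$p'
```

```text
----
bridge ('top',) [ 5.87200e-01  1.23800e-01 -8.20000e-02  5.18921e+01  1.61434e+01
  3.50417e+01  4.00000e-04  1.60961e+01  6.67671e+01] 81.08
bridge ('top',) [ 5.88700e-01  1.24300e-01 -8.36000e-02  5.11617e+01  1.63281e+01
  2.46474e+01 -5.50000e-03  1.56452e+01  6.20273e+01] 77.66
bridge ('scene',) [ 0.5848  0.1239 -0.0889 50.5209 17.8761 44.6394  5.8057 15.4275 60.5624] 101.16
bridge ('scene',) [ 0.5858  0.1237 -0.0839 50.3677 18.8253 43.9029  4.6715 15.0123 60.2422] 99.83
bridge ('top', 'scene') [ 0.5873  0.1233 -0.0905 51.8276 17.6381 44.6498  3.4706 17.5116 57.7307] 199.09
bridge ('top', 'scene') [ 0.5874  0.1234 -0.0918 51.7517 18.0419 44.4249  3.2815 17.4377 57.6251] 198.91
```

View pics/fit2.png

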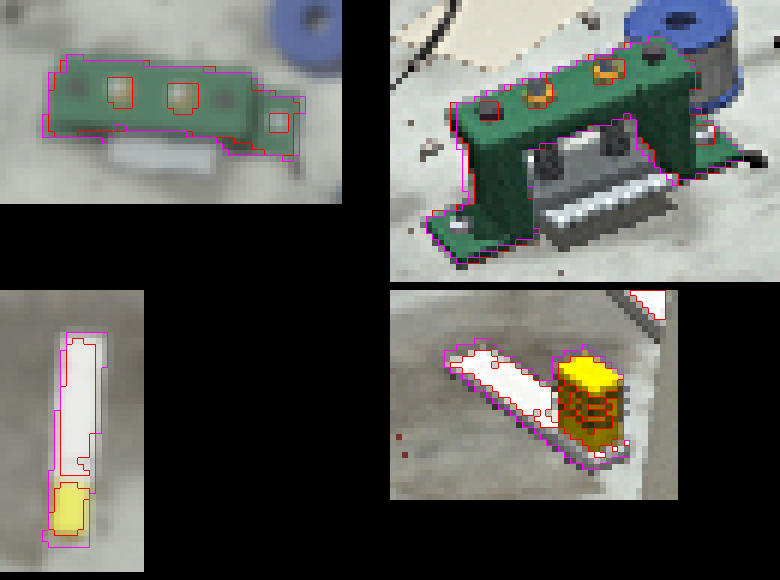

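Request:
{"name": "move_arm", "arguments": {
  "deltas": [
    [1,0,0,0,0,0,6.8],
    [1,0,0,0,0,0,6.8],
    [1,0,0,0,0,0,6.8],
    [1,0,0,0,0,0,6.8],
    [1,0,0,0,0,0,0]
  ]
}}

```text
clock: 0.92
eef_pos: [0.1844, -0.4647, 0.2393]
tool_rot: [0.999, -0.049, 0.0, 0.0]
ft_force: [-0.3, 0.7, -1.0]
grip_width: 0.0853
grasp_force: 0.0
```

```bash
cat > to.py <<'E'
import sys,numpy as np
from workcell import bot
from scipy.spatial.transform import Rotation as R
t=np.array([float(a) for a in sys.argv[1:4]]);o=bot.get_obs();r=R.from_quat(o["tool_rot"])
x=r.apply([1,0,0]);print("shift mm",(r.inv().apply(t-o["eef_pos"])*1e3).round(1),"yaw",np.degrees(np.arctan2(x[1],x[0])).round(2),"zaxis",r.apply([0,0,1]).round(4),"pos",o["eef_pos"].round(4),"F",o["ft_force"].round(2),"w",round(o["grip_width"],4),"g",o["grasp_force"],"t",o["clock"])
E
python3 to.py .435 -.1745 .14
```

```text
shift mm [ 220.7 -313.5   99.3] yaw -5.66 zaxis [ 0. -0. -1.] pos [ 0.1844 -0.4647  0.2393] F [-0.33  0.68 -0.95] w 0.0853 g 0.0 t 0.9167
```

Request:
{"name": "move_arm", "arguments": {
  "deltas": [
    [1,22,-31,0,0,0,0],
    [1,22,-31,0,0,0,0],
    [1,22,-31,0,0,0,0],
    [1,22,-31,0,0,0,0],
    [1,22,-31,0,0,0,0],
    [1,22,-31,0,0,0,0],
    [1,22,-31,0,0,0,0],
    [1,22,-31,0,0,0,0],
    [1,22,-31,0,0,0,0],
    [1,22,-31,0,0,0,0]
  ]
}}

```text
clock: 1.75
eef_pos: [0.4344, -0.1758, 0.2396]
tool_rot: [0.999, -0.047, 0.0, 0.0]
ft_force: [0.1, -0.7, -0.2]
grip_width: 0.0853
grasp_force: 0.0
```

```bash
python3 to.py .435 -.1745 .024
```

```text
shift mm [  0.3  -1.5 215.6] yaw -5.35 zaxis [ 7.e-04 -3.e-04 -1.e+00] pos [ 0.4344 -0.1758  0.2396] F [ 0.08 -0.68 -0.21] w 0.0853 g 0.0 t 1.75
```

Request:
{"name": "move_arm", "arguments": {
  "deltas": [
    [1,0,-1,36,0,0,0],
    [1,0,0,36,0,0,0],
    [1,0,0,36,0,0,0],
    [1,0,0,36,0,0,0],
    [1,0,0,36,0,0,0],
    [1,0,0,15,0,0,0],
    [1,0,0,12,0,0,0],
    [1,0,0,9,0,0,0],
    [1,0,0,0,0,0,0]
  ]
}}

```text
clock: 2.5
eef_pos: [0.4323, -0.176, 0.0217]
tool_rot: [0.999, -0.047, -0.002, -0.001]
ft_force: [-0.8, -1.0, -0.5]
grip_width: 0.0853
grasp_force: 0.0
```

```bash
python3 to.py .435 -.1745 .024; python3 - <<'E'
from h import *
a=bot.camera("top");b=bot.camera("scene")
A=cv2.resize(a[185:265,240:330],(400,356),interpolation=cv2.INTER_CUBIC);B=cv2.resize(b[180:260,240:330],(400,356),interpolation=cv2.INTER_CUBIC)
cv2.imwrite("pics/g1.png",np.hstack([A,B]))
E
```

```text
shift mm [ 2.5 -1.7 -2.3] yaw -5.44 zaxis [-0.0031  0.0013 -1.    ] pos [ 0.4323 -0.176   0.0217] F [-0.75 -1.02 -0.51] w 0.0853 g 0.0 t 2.5
```

View pics/g1.png

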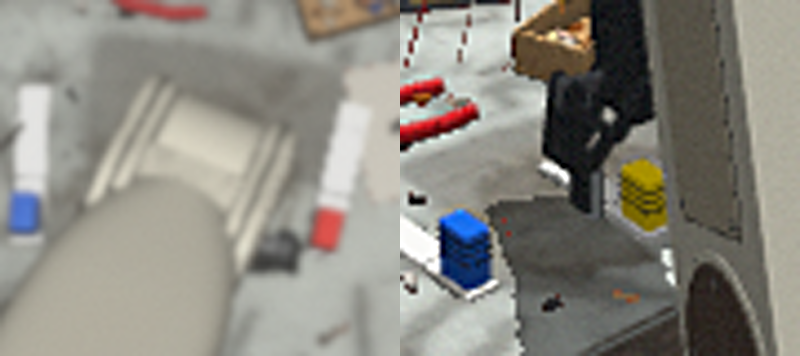

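```bash
python3 - <<'E'
from h import *
for P in ([.4363,-.133,.027],[.4366,-.128,.027],[.435,-.1745,.046]):
    q=proj("scene",P)[0];print(P,q,((q-[240,180])*4.44+[400,0]).round())
E
```

```text
[0.4363, -0.133, 0.027] [282.86319939 227.70245458] [590. 212.]
[0.4366, -0.128, 0.027] [281.45241712 228.28400517] [584. 214.]
[0.435, -0.1745, 0.046] [294.16877792 217.12855895] [641. 165.]
```

Request:
{"name": "move_arm", "arguments": {
  "deltas": [
    [1,2,-1.5,-1,0,0,0],
    [0.5,0,0,0,0,0,0],
    [0.3,0,0,0,0,0,0],
    [0,0,0,0,0,0,0],
    [0,0,0,0,0,0,0],
    [0,0,0,0,0,0,0],
    [0,0,0,0,0,0,0],
    [0,0,0,0,0,0,0],
    [0,0,0,0,0,0,0],
    [0,0,0,0,0,0,0]
  ]
}}

```text
clock: 3.43
eef_pos: [0.4359, -0.1753, 0.0246]
tool_rot: [0.999, -0.048, 0.0, 0.0]
ft_force: [-1.0, 0.3, 4.5]
grip_width: 0.0194
grasp_force: 58.6
```

```bash
python3 to.py .435 -.1745 .12
```

```text
shift mm [ -0.9  -0.7 -95.4] yaw -5.55 zaxis [ 6.e-04 -1.e-04 -1.e+00] pos [ 0.4359 -0.1753  0.0246] F [-0.95  0.3   4.47] w 0.0194 g 58.60577702522278 t 3.4333
```

Request:
{"name": "move_arm", "arguments": {
  "deltas": [
    [0,0,0,-5,0,0,0],
    [0,0,0,-15,0,0,0],
    [0,0,0,-25,0,0,0],
    [0,0,0,-25,0,0,0],
    [0,0,0,-20,0,0,0],
    [0,0,0,-5,0,0,0],
    [0,0,0,0,0,0,0]
  ]
}}

```text
clock: 4.02
eef_pos: [0.4366, -0.1756, 0.1205]
tool_rot: [0.999, -0.048, 0.001, 0.001]
ft_force: [-0.2, -0.4, -2.0]
grip_width: 0.019
grasp_force: 58.2
```

```bash
python3 - <<'E'
import numpy as np
bx,by,yw=.587,.1235,-.0875
for X in(-125,-25):  # blade origin in bridge x
    d=(X-42)/1e3; print(X,bx+d*np.cos(yw),by+d*np.sin(yw),np.degrees(yw))
E
python3 to.py .4206 .1381 .12
python3 - <<'E'
from h import *
a=bot.camera("top");b=bot.camera("scene")
cv2.imwrite("pics/g2.png",np.hstack([cv2.resize(a[160:260,200:300],(400,400),interpolation=cv2.INTER_CUBIC),cv2.resize(b[150:250,230:330],(400,400),interpolation=cv2.INTER_CUBIC)]))
E
```

```text
-125 0.42063888909435637 0.13809386097782747 -5.0133807073947025
-25 0.5202563207743824 0.12935502206894875 -5.0133807073947025
shift mm [-4.630e+01 -3.107e+02  1.000e-01] yaw -5.56 zaxis [ 0.0029 -0.0013 -1.    ] pos [ 0.4366 -0.1756  0.1205] F [-0.15 -0.43 -1.96] w 0.019 g 58.243122696876526 t 4.0167
```

View pics/g2.png

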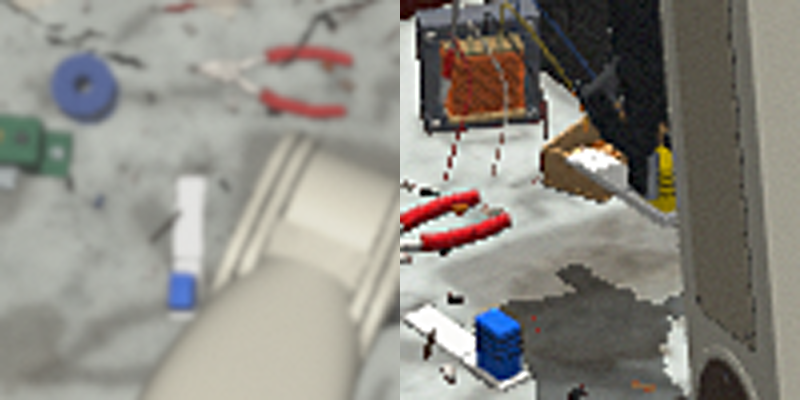

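Request:
{"name": "move_arm", "arguments": {
  "deltas": [
    [0,-2,-10,0,0,0,0],
    [0,-4,-22,0,0,0,0],
    [0,-5,-35,0,0,0,0],
    [0,-6,-38,0,0,0,0],
    [0,-6,-38,0,0,0,0],
    [0,-6,-38,0,0,0,0],
    [0,-6,-38,0,0,0,0],
    [0,-5,-38,0,0,0,0],
    [0,-4,-34,0,0,0,0],
    [0,-2,-19,0,0,0,-0.5]
  ]
}}

```text
clock: 4.95
eef_pos: [0.4067, 0.0371, 0.1243]
tool_rot: [0.999, 0.016, -0.002, -0.041]
ft_force: [-0.0, 0.4, -1.6]
grip_width: 0.0191
grasp_force: 58.6
```

Request:
{"name": "move_arm", "arguments": {
  "deltas": [
    [0,0,0,0,0,0,0],
    [0,0,0,20,0,0,0],
    [0,0,0,25,0,0,0],
    [0,0,0,20,0,0,0],
    [0,0,0,10,0,0,0],
    [0,0,0,5,0,0,0],
    [0,0,0,5,0,0,0],
    [0,0,0,0,0,0,0],
    [0,0,0,0,0,0,0]
  ]
}}

```text
clock: 5.7
eef_pos: [0.4087, 0.0384, 0.0409]
tool_rot: [0.999, 0.017, -0.001, -0.042]
ft_force: [0.5, 0.2, -1.9]
grip_width: 0.0189
grasp_force: 58.6
```

```bash
python3 to.py .4206 .1381 .0246
python3 - <<'E'
from h import *
a=bot.camera("top");b=bot.camera("scene")
cv2.imwrite("pics/g3.png",np.hstack([cv2.resize(a[170:270,150:250],(400,400),interpolation=cv2.INTER_CUBIC),cv2.resize(b[200:300,120:220],(400,400),interpolation=cv2.INTER_CUBIC)]))
E
```

```text
shift mm [ 15.3 -97.5  24.5] yaw 1.97 zaxis [-0.0025  0.0838 -0.9965] pos [0.4087 0.0384 0.0409] F [ 0.46  0.24 -1.94] w 0.0189 g 58.57327580451965 t 5.7
```

View pics/g3.png

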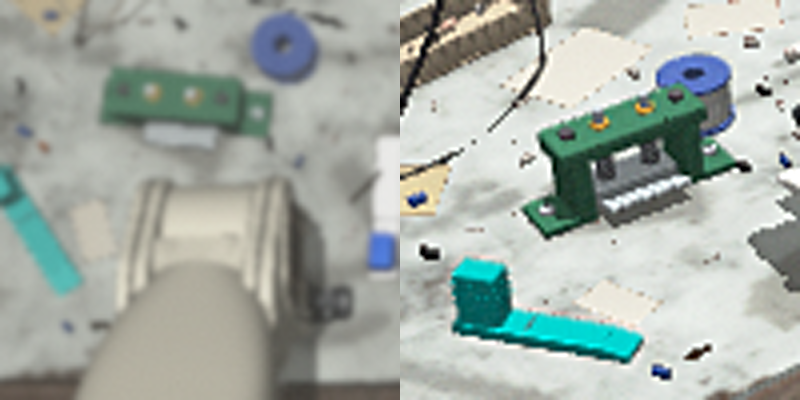

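```bash
python3 - <<'E'
from workcell import bot
from scipy.spatial.transform import Rotation as R
import numpy as np
o=bot.get_obs(); print(o["joint_pos"].round(3)); r=R.from_quat(o["tool_rot"])
# desired: yaw -5.0 deg, z down
th=np.radians(-5.0); X=np.array([np.cos(th),np.sin(th),0]); Z=np.array([0,0,-1]); Y=np.cross(Z,X)
D=R.from_matrix(np.c_[X,Y,Z]); print("turn deg",np.degrees((r.inv()*D).as_rotvec()).round(2))
E
```

```text
[ 0.034  0.275 -0.536  0.758  0.084  3.141]
turn deg [-4.81  0.2   6.98]
```

Request:
{"name": "move_arm", "arguments": {
  "deltas": [
    [0,0,0,-3,0,0,-6],
    [0,0,0,0,-4.8,0.2,0],
    [0,0,0,0,0,0,0],
    [0,0,0,0,0,0,0]
  ]
}}

```text
clock: 6.13
eef_pos: [0.4086, 0.0392, 0.0442]
tool_rot: [0.998, 0.07, 0.007, -0.001]
ft_force: [-0.5, -0.4, -1.2]
grip_width: 0.0191
grasp_force: 58.9
```

```bash
python3 to.py .4087 .0384 .0246
```

```text
shift mm [-0.3  0.8 19.6] yaw 8.06 zaxis [ 0.0132  0.003  -0.9999] pos [0.4086 0.0392 0.0442] F [-0.45 -0.36 -1.17] w 0.0191 g 58.933205008506775 t 6.1333
```

Request:
{"name": "move_arm", "arguments": {
  "deltas": [
    [0,0,0,6,0,-0.7,0],
    [0,0,0,6,0,0,0],
    [0,0,0,5,0,0,0],
    [0,0,0,0,0,0,0],
    [0,0,0,0,0,0,0]
  ]
}}

```text
clock: 6.55
eef_pos: [0.4076, 0.0381, 0.0258]
tool_rot: [0.998, 0.069, -0.001, -0.0]
ft_force: [0.3, -0.0, -1.5]
grip_width: 0.0192
grasp_force: 58.9
```

```bash
python3 to.py .4087 .0384 .0246
```

```text
shift mm [ 1.1 -0.2  1.2] yaw 7.93 zaxis [-2.2e-03 -1.0e-04 -1.0e+00] pos [0.4076 0.0381 0.0258] F [ 0.29 -0.05 -1.5 ] w 0.0192 g 58.90334486961365 t 6.55
```

Lower the last bit, release, rise straight up.

Request:
{"name": "move_arm", "arguments": {
  "deltas": [
    [0,0,0,1.2,0,0,0],
    [0,0,0,0,0,0,0],
    [0.5,0,0,0,0,0,0],
    [0.6,0,0,0,0,0,0],
    [0.6,0,0,0,0,0,0],
    [0.6,0,0,-10,0,0,0],
    [0.6,0,0,-30,0,0,0],
    [0.6,0,0,-30,0,0,0],
    [0.6,0,0,-20,0,0,0]
  ]
}}

```text
clock: 7.3
eef_pos: [0.4092, 0.0385, 0.1178]
tool_rot: [0.998, 0.069, 0.001, 0.0]
ft_force: [0.6, 0.5, 0.2]
grip_width: 0.051
grasp_force: 0.0
```

```bash
python3 to.py .4087 .0384 .0246
```

```text
shift mm [-0.7  0.  93.2] yaw 7.97 zaxis [ 2.4e-03  1.0e-04 -1.0e+00] pos [0.4092 0.0385 0.1178] F [0.58 0.5  0.17] w 0.051 g 0.0 t 7.3
```

Request:
{"name": "move_arm", "arguments": {
  "deltas": [
    [0.6,0,0,0,0,0,-7],
    [0.6,0,0,0,0,0,-7],
    [0.6,0,0,0,0,0,-7],
    [0.6,0,0,0,0,0,-7],
    [0.6,0,0,0,0,0,-7],
    [0.6,0,0,0,0,0,-7],
    [0.6,0,0,0,0,0,-7],
    [0.6,0,0,0,0,0,-7],
    [0.6,0,0,0,0,0,-7],
    [0.6,0,0,0,0,0,-7]
  ]
}}

```text
clock: 8.13
eef_pos: [0.4084, 0.0384, 0.1156]
tool_rot: [0.775, 0.631, 0.0, 0.0]
ft_force: [1.0, -1.1, 0.5]
grip_width: 0.0516
grasp_force: 0.0
```

Request:
{"name": "move_arm", "arguments": {
  "deltas": [
    [0.6,0,0,0,0,0,-7],
    [0.6,0,0,0,0,0,-7],
    [0.6,0,0,0,0,0,-7],
    [0.6,0,0,0,0,0,-7],
    [0.6,0,0,0,0,0,-7],
    [0.6,0,0,0,0,0,-7],
    [0.6,0,0,0,0,0,-7],
    [0.6,0,0,0,0,0,-7],
    [0.6,0,0,0,0,0,-7],
    [0.6,0,0,0,0,0,-7]
  ]
}}

```text
clock: 8.97
eef_pos: [0.4084, 0.0385, 0.1156]
tool_rot: [0.273, 0.962, 0.0, 0.0]
ft_force: [0.1, 0.5, -0.1]
grip_width: 0.0512
grasp_force: 0.0
```

Request:
{"name": "move_arm", "arguments": {
  "deltas": [
    [0.6,0,0,0,0,0,-7],
    [0.6,0,0,0,0,0,-7],
    [0.6,0,0,0,0,0,-7],
    [0.6,0,0,0,0,0,-7],
    [0.6,0,0,0,0,0,-7],
    [0.6,0,0,0,0,0,-5],
    [0.6,0,0,0,0,0,0],
    [0.6,0,0,0,0,0,0]
  ]
}}

```text
clock: 9.63
eef_pos: [0.4084, 0.0384, 0.1156]
tool_rot: [-0.068, 0.998, -0.0, 0.0]
ft_force: [0.0, 0.3, -1.0]
grip_width: 0.0511
grasp_force: 0.0
```

```bash
python3 to.py .4087 .0384 .0246
python3 - <<'E'
from fit import *
ims={c:bot.camera(c) for c in("top","scene")}
for c in ims: cv2.imwrite(f"pics/{c}5.png",ims[c])
for c in ims:
  for d in bot.outline_of("feeler_yellow",c): print(c,round(d["conf"],2),d["rect"])
print(proj("scene",[[.4087,.0384,.046],[.51,.052,.004],[.39,.036,0]]))
a=ims["scene"].astype(float);m=(np.minimum(a[...,1],a[...,2])-a[...,0]>80);m[:205]=0;m[270:]=0;m[:,:120]=0;m[:,310:]=0
v,u=np.nonzero(m);print(len(u),u.min() if len(u) else 0,u.max(),v.min(),v.max())
E
```

```text
shift mm [-0.3 -0.1 91. ] yaw -172.16 zaxis [ 3.e-04 -1.e-04 -1.e+00] pos [0.4084 0.0384 0.1156] F [ 0.02  0.33 -0.98] w 0.0511 g 0.0 t 9.6333
top 0.77 [144.8, 208.4, 15.8, 23.4]
top 0.66 [413.6, 219.0, 9.9, 34.7]
scene 0.97 [214.2, 246.3, 37.6, 21.6]
scene 0.87 [133.2, 262.1, 46.5, 25.6]
scene 0.74 [376.6, 168.9, 29.9, 19.7]
scene 0.72 [236.2, 227.3, 23.0, 19.3]
[[239.87915386 249.08595241]
 [214.47493183 247.5903326 ]
 [245.64915854 266.25865693]]
146 168 247 226 264
```

Request:
{"name": "move_arm", "arguments": {
  "deltas": [
    [0.6,0,0,25,0,0,0],
    [0.6,0,0,30,0,0,0],
    [0.6,0,0,20,0,0,0],
    [0.6,0,0,10,0,0,0],
    [0.6,0,0,6,0,0,0],
    [0.6,0,0,0,0,0,0],
    [0.3,0,0,0,0,0,0],
    [0,0,0,0,0,0,0],
    [0,0,0,0,0,0,0],
    [0,0,0,0,0,0,0]
  ]
}}

```text
clock: 10.67
eef_pos: [0.4095, 0.0385, 0.0255]
tool_rot: [-0.069, 0.998, -0.0, 0.001]
ft_force: [-0.6, 0.3, 3.9]
grip_width: 0.019
grasp_force: 59.3
```

Request:
{"name": "move_arm", "arguments": {
  "deltas": [
    [0,0,0,0,0,0,0],
    [0,0,0,0,0,0,0]
  ]
}}

```text
clock: 10.83
eef_pos: [0.4094, 0.0385, 0.0255]
tool_rot: [-0.069, 0.998, -0.0, 0.001]
ft_force: [-0.1, -0.4, 6.6]
grip_width: 0.0192
grasp_force: 59.6
```

```bash
python3 to.py .4206 .1381 .06
```

```text
shift mm [-24.9  97.1 -34.5] yaw -172.04 zaxis [ 2.5e-03  1.0e-04 -1.0e+00] pos [0.4094 0.0385 0.0255] F [-0.1  -0.41  6.64] w 0.0192 g 59.555659890174866 t 10.8333
```

Request:
{"name": "move_arm", "arguments": {
  "deltas": [
    [0,0,0,-5,0,0,0],
    [0,0,0,-15,0,0,0],
    [0,0,0,-10,0,0,4],
    [0,0,0,0,0,0,5],
    [0,0,0,0,0,0,4],
    [0,0,0,0,0,0,0]
  ]
}}

```text
clock: 11.33
eef_pos: [0.408, 0.0384, 0.0546]
tool_rot: [0.045, 0.999, -0.0, -0.0]
ft_force: [-0.2, 0.2, -2.0]
grip_width: 0.0189
grasp_force: 58.7
```

```bash
python3 to.py .4206 .1381 .03
```

```text
shift mm [ -3.7 100.5  24.6] yaw 174.9 zaxis [-3.e-04 -1.e-04 -1.e+00] pos [0.408  0.0384 0.0546] F [-0.17  0.23 -2.02] w 0.0189 g 58.66198718547821 t 11.3333
```

Request:
{"name": "move_arm", "arguments": {
  "deltas": [
    [0,0,15,0,0,0,0],
    [0,-1,25,0,0,0,0],
    [0,-1,25,0,0,0,0],
    [0,-1,22,0,0,0,0],
    [0,-1,13.5,0,0,0,0],
    [0,0,0,10,0,0,0],
    [0,0,0,10,0,0,0],
    [0,0,0,5,0,0,0],
    [0,0,0,0,0,0,0],
    [0,0,0,0,0,0,0]
  ]
}}

```text
clock: 12.17
eef_pos: [0.4206, 0.1379, 0.0291]
tool_rot: [0.044, 0.999, -0.0, -0.001]
ft_force: [0.2, -0.1, -0.5]
grip_width: 0.0188
grasp_force: 59.0
```

```bash
python3 to.py .4206 .1381 .0255
cat > run3.py <<'E'
from h import *
from workcell import bot
a=bot.camera("top");b=bot.camera("scene");import sys
def draw(im,c,P,col):
    for u in P: cv2.drawMarker(im,tuple(int(round(q)) for q in proj(c,u)[0]),col,cv2.MARKER_CROSS,4,1)
cv2.imwrite(sys.argv[1],np.hstack([cv2.resize(a[170:270,150:250],(400,400),interpolation=cv2.INTER_CUBIC),cv2.resize(b[210:290,150:230],(400,400),interpolation=cv2.INTER_CUBIC)]))
E
python3 run3.py pics/g4.png
```

```text
shift mm [-0.   0.2  3.6] yaw 174.99 zaxis [-1.5e-03 -6.0e-04 -1.0e+00] pos [0.4206 0.1379 0.0291] F [ 0.2  -0.09 -0.51] w 0.0188 g 58.956613540649414 t 12.1667
```

View pics/g4.png

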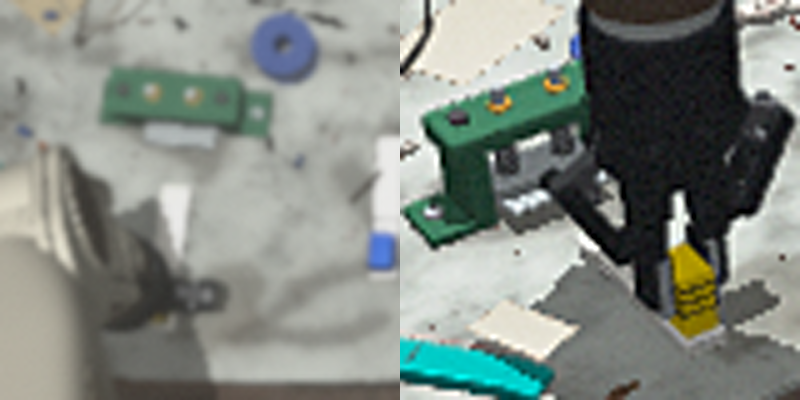

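Request:
{"name": "move_arm", "arguments": {
  "deltas": [
    [0,0,0,2,0,0,0],
    [0,0,0,1.5,0,0,0],
    [0,0,0,0,0,0,0],
    [0,0,0,0,0,0,0]
  ]
}}

```text
clock: 12.6
eef_pos: [0.4211, 0.138, 0.0259]
tool_rot: [0.044, 0.999, -0.0, -0.0]
ft_force: [0.6, -0.4, -1.7]
grip_width: 0.0192
grasp_force: 59.0
```

```bash
python3 to.py .5202 .1294 .0255
```

```text
shift mm [-99.5   0.1   0.4] yaw 174.96 zaxis [-2.e-04 -1.e-04 -1.e+00] pos [0.4211 0.138  0.0259] F [ 0.65 -0.39 -1.66] w 0.0192 g 58.957019448280334 t 12.6
```

Request:
{"name": "move_arm", "arguments": {
  "deltas": [
    [0,0,0,0.6,0,0,0],
    [0,-4,0,0,0,0,0],
    [0,-5,0,0,0,0,0],
    [0,-5,0,0,0,0,0],
    [0,-5,0,0,0,0,0],
    [0,-5,0,0,0,0,0],
    [0,-3,0,0,0,0,0],
    [0,0,0,0,0,0,0]
  ]
}}

```text
clock: 13.27
eef_pos: [0.4493, 0.1358, 0.0255]
tool_rot: [0.044, 0.999, 0.0, 0.001]
ft_force: [0.1, -0.1, 2.1]
grip_width: 0.0189
grasp_force: 59.5
```

```bash
python3 to.py .5202 .1294 .0255
```

```text
shift mm [-71.2  -0.2   0.1] yaw 174.94 zaxis [ 1.3e-03  1.0e-04 -1.0e+00] pos [0.4493 0.1358 0.0255] F [ 0.08 -0.12  2.06] w 0.0189 g 59.54892933368683 t 13.2667
```

Request:
{"name": "move_arm", "arguments": {
  "deltas": [
    [0,-3,0,0,0,0,0],
    [0,-3,0,0,0,0,0],
    [0,-3,0,0,0,0,0],
    [0,-3,0,0,0,0,0],
    [0,-3,0,0,0,0,0],
    [0,-3,0,0,0,0,0]
  ]
}}

```text
clock: 13.77
eef_pos: [0.4652, 0.1342, 0.0255]
tool_rot: [0.044, 0.999, 0.0, -0.001]
ft_force: [-4.9, 0.2, 7.0]
grip_width: 0.0189
grasp_force: 60.1
```

Request:
{"name": "move_arm", "arguments": {
  "deltas": [
    [0,-3,0,0,0,0,0],
    [0,-3,0,0,0,0,0],
    [0,-3,0,0,0,0,0]
  ]
}}

```text
clock: 14.02
eef_pos: [0.4742, 0.1335, 0.0255]
tool_rot: [0.044, 0.999, 0.0, -0.001]
ft_force: [-5.6, 0.7, 6.4]
grip_width: 0.0191
grasp_force: 60.1
```

```bash
python3 to.py .5202 .1294 .0255
```

```text
shift mm [-46.2  -0.   -0.1] yaw 174.98 zaxis [-1.6e-03  2.0e-04 -1.0e+00] pos [0.4742 0.1335 0.0255] F [-5.61  0.73  6.41] w 0.0191 g 60.11043190956116 t 14.0167
```

Request:
{"name": "move_arm", "arguments": {
  "deltas": [
    [0,-3,0,0,0,0,0],
    [0,-3,0,0,0,0,0],
    [0,-3,0,0,0,0,0],
    [0,-3,0,0,0,0,0],
    [0,-3,0,0,0,0,0]
  ]
}}

```text
clock: 14.43
eef_pos: [0.4857, 0.1324, 0.0255]
tool_rot: [0.043, 0.999, 0.0, -0.004]
ft_force: [-15.2, 1.6, 16.2]
grip_width: 0.019
grasp_force: 61.6
```

Request:
{"name": "move_arm", "arguments": {
  "deltas": [
    [0,-3,0,0,0,0,0],
    [0,-3,0,0,0,0,0],
    [0,-3,0,0,0,0,0],
    [0,-3,0,0,0,0,0],
    [0,-3,0,0,0,0,0]
  ]
}}

```text
clock: 14.85
eef_pos: [0.5007, 0.1309, 0.0254]
tool_rot: [0.043, 0.999, 0.0, -0.004]
ft_force: [-12.8, 1.2, 14.1]
grip_width: 0.019
grasp_force: 61.1
```

Request:
{"name": "move_arm", "arguments": {
  "deltas": [
    [0,-3,0,0,0,0,0],
    [0,-3,0,0,0,0,0],
    [0,-3,0,0,0,0,0],
    [0,-3,0,0,0,0,0],
    [0,-3,0,0,0,0,0],
    [0,0,0,0,0,0,0],
    [0,0,0,0,0,0,0]
  ]
}}

```text
clock: 15.43
eef_pos: [0.5168, 0.1296, 0.0255]
tool_rot: [0.044, 0.999, 0.0, -0.003]
ft_force: [-10.1, 0.4, 11.3]
grip_width: 0.0189
grasp_force: 60.8
```

```bash
python3 to.py .5202 .1294 .0255
python3 - <<'E'
from workcell import bot
import cv2
for c in("top","scene"):cv2.imwrite(f"pics/{c}6.png",bot.camera(c))
E
```

```text
shift mm [-3.4  0.1 -0. ] yaw 175.01 zaxis [-5.5e-03  3.0e-04 -1.0e+00] pos [0.5168 0.1296 0.0255] F [-10.06   0.4   11.25] w 0.0189 g 60.80271005630493 t 15.4333
```

Request:
{"name": "move_arm", "arguments": {
  "deltas": [
    [0,-2,0,0,0,0,0],
    [0,-2,0,0,0,0,0],
    [0,0,0,0,0,0,0],
    [0.2,0,0,0,0,0,0],
    [0.4,0,0,0,0,0,0],
    [0.5,0,0,0,0,0,0],
    [0.5,0,0,0,0,0,0]
  ]
}}

```text
clock: 16.12
eef_pos: [0.5245, 0.1291, 0.0251]
tool_rot: [0.044, 0.999, -0.0, 0.001]
ft_force: [0.9, 0.5, -0.1]
grip_width: 0.0426
grasp_force: 0.0
```

```bash
python3 to.py .5202 .1294 .0255
```

```text
shift mm [ 4.3 -0.1 -0.4] yaw 174.96 zaxis [ 1.1e-03 -2.0e-04 -1.0e+00] pos [0.5245 0.1291 0.0251] F [ 0.88  0.51 -0.07] w 0.0426 g 0.0 t 16.1167
```

Rise, back off and look.

Request:
{"name": "move_arm", "arguments": {
  "deltas": [
    [0.5,0,0,-10,0,0,0],
    [0.5,0,0,-25,0,0,0],
    [0.5,0,0,-35,0,0,0],
    [0.5,0,0,-35,0,0,0],
    [0.5,10,0,-35,0,0,0],
    [0.5,30,-25,-15,0,0,0],
    [0.5,30,-30,0,0,0,0],
    [0.5,30,-30,0,0,0,0],
    [0.5,30,-30,0,0,0,0],
    [0.5,0,0,0,0,0,0]
  ]
}}

```text
clock: 16.95
eef_pos: [0.3786, 0.0244, 0.1796]
tool_rot: [0.046, 0.999, -0.001, -0.003]
ft_force: [-1.0, 0.9, -0.9]
grip_width: 0.0428
grasp_force: 0.0
```

```bash
cat > run4.py <<'E'
from fit import *
ims={c:bot.camera(c) for c in("top","scene")}
yel=lambda a:np.clip((np.minimum(a[...,1],a[...,2])-a[...,0]-15)/120,0,1)
grip=[box(-57,-27,-10,10,8,46)]
p0=np.array([.562,.1257,-.0875])
for c in ims:
    q=proj(c,[.520,.1295,.03])[0].astype(int); w=(q[0]-14,q[1]-14,q[0]+14,q[1]+16)
    m=yel(ims[c][w[1]:w[3],w[0]:w[2]].astype(float)); r=render(c,grip,p0,w)
    ct=lambda k:(np.array(np.meshgrid(np.arange(k.shape[1]),np.arange(k.shape[0])))*k).sum((1,2))/k.sum()
    print(c,m.sum().round(1),r.sum().round(1),"centroid obs-pred px",(ct(m)-ct(r)).round(2))
    for s in(-.015,-.01,-.005,0,.005,.01):
        pp=p0+[s,-.0875*s,0]; print(s,(((render(c,grip,pp,w)-m)**2).sum()).round(1),end="; ")
    print([ (round(d["conf"],2),d["rect"]) for d in bot.outline_of("feeler_blue",c)+bot.outline_of("feeler_red",c)])
E
python3 run4.py; python3 to.py .4 .1 .2
```

```text
top 40.8 87.1 centroid obs-pred px [-0.68  0.27]
-0.015 65.4; -0.01 49.6; -0.005 35.8; 0 32.4; 0.005 33.5; 0.01 44.2; [(0.71, [246.2, 204.6, 3.0, 35.6]), (0.8, [307.8, 210.6, 15.9, 33.1])]
scene 124.3 188.1 centroid obs-pred px [0.98 0.22]
-0.015 74.5; -0.01 50.6; -0.005 38.2; 0 46.4; 0.005 70.3; 0.01 95.8; [(0.73, [234.5, 226.6, 27.3, 22.3]), (0.5, [299.1, 201.1, 7.4, 10.1])]
shift mm [ -6.2  72.8 -19.3] yaw 175.01 zaxis [ 1.5e-03  1.0e-04 -1.0e+00] pos [0.3875 0.028  0.1807] F [0.69 0.03 0.68] w 0.0428 g 0.0 t 17.25
```

```bash
python3 -c "
from workcell import bot
print(bot.job_done())"
```

```text
the job is handed in; nothing more can be done
None
```

The yellow blade lies in the shoe gap, its centre about 27 mm in front of the bridge's (allowed 9 to 40 mm), so its nose should be out behind; that is inferred from the grip's position, as I never saw the nose directly. The felt drag read 10 to 15 N near the end, including bench friction, against the 2 to 12 N expected; the blue and red blades did not move, and the job was handed in at about 17 s.

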